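Unlock a dovetailed die block and set it on the sloped stand

TASK

Fetch the red die block for the bottle-capsule press: first lift its black lock key straight up out of the rack and leave the key in the green tray, while the block stays in the rack. Then lift the red block straight up, never sideways, until it is clear of its neighbours, carry it to the sloped stand and lower it base first, tilted to match the slope and keeping clear of the leaning hood, until it sits flat in the pocket; only then let go. Leave the blue and yellow blocks in the rack and do not disturb the oil can, the tumbler or the jar.

Things in the scene. Friction and masses are not known exactly. Their poses are not given: they have to be found in the camera images.
- rack: Fixed rack: dark floor plate 94 x 198 x 8 mm, bare aluminium end posts and slotted rear rail, 48 mm high. Origin: on the worktop under the middle slot; x points from the front to the rear rail, y along the row, z up. Slots at y = +54, 0, -54 mm hold the red, blue and yellow block in any order, standing on the plate at z = 8 mm. Neighbours interlock over their full 40 mm height, 1.5 mm play.
- slot0 (a point): centre of the slot at y = +54 mm of the rack, on top of the floor plate: a block's origin when seated there
- slot1 (a point): centre of the middle slot, on top of the floor plate
- slot2 (a point): centre of the slot at y = -54 mm of the rack, on top of the floor plate
- red_block: Red plastic die block, loose, about 140 g. Body 60 (x) x 65 (y, T-tongue at +y, T-socket at -y) x 40 mm high; on top a square grip post 20 x 20 mm, z = 40 to 72 mm, centred at x = -10 mm, y = 0. Origin: centre of the underside; axes as the rack's when seated. It can only slide along z until raised more than 40 mm. A slot in its rear (+x) side holds the lock key.
- blue_block: Blue die block of the same shape, loose; must stay in the rack
- yellow_block: Yellow die block of the same shape, loose; must stay in the rack
- lock_key: Black plastic lock key, loose, about 50 g: I-shaped shank 30 (x) x 18 (y) x 38 mm high, a cap 32 x 20 x 6 mm above it, then the grip post, z = 44 to 76 mm. Origin: centre of the underside. At the start it hangs by its cap in the slots of the red block's rear side and of the rear rail, its origin 10 mm above the worktop, axes as the rack's; free when raised over 38 mm. It can stand on its foot.
- red_grip (a point): middle of the red block's grip post, at (-10, 0, 56) mm of the block; the gap to the next block's post is 34 mm on the rack
- key_grip (a point): middle of the key's grip post, which is 12 mm (x) x 16 mm (y), at (0, 0, 60) mm of the key
- hood_edge (a point): free edge of the aluminium hood plate, at (84, 0, 125) mm of the deck. The plate, 88 mm wide and parallel to the deck's z, stands 88 mm up the slope from the pocket's centre and so leans over it: the gripper must come in tilted, about along the deck's z.
- key_tray: Fixed open green tray 110 (x) x 100 (y) x 22 mm high, walls and floor 4 to 5 mm. Origin: centre of its underside; z up.
- stand_deck: Sloped deck 143 x 92 mm of the fixed wooden stand, with a pocket of dark steel strips, inside 66 (x) x 71 (y) mm, walls 12 mm high. Origin: centre of the pocket's floor, 55 mm above the worktop. z is the slope's normal, leaning 0.56 rad (32 degrees) from vertical towards the stand's front; x points up the slope. The block in the pocket has its origin here, its x along x.
- oil_can: Green oil can with a thin spout, 67 mm wide, 142 mm high, loose bystander; origin under its centre
- tumbler: Clear glass tumbler, 81 mm wide, 103 mm high, loose bystander; origin under its centre
- jar: Empty glass jar with red lid, 62 mm wide, 86 mm high, loose bystander; origin under its centre

How it is judged:
By the outcome, as a careful person would: the job done as asked, in the order asked, and still so for the second after the job is handed in, with the robot touching nothing.
It also fails if it takes over 59 s, if anything falls off the work surface, if the arm or the gripper's body presses on something with over 40 N, if the wrist force passes 120 N, or if a joint passes its speed limit or range.

ROBOT

A 7-joint arm with a two-finger parallel gripper is mounted at the origin on a cart in front of the work surface, level with it; the furniture and walls round the work are solid. World frame = base frame: x ahead of the robot, y to its left, z up, the work surface at z = 0. Lengths are in m, angles in rad, forces in N, time in s.
With the tool pointing down it reaches from about 0.375 to 0.925 m from the base axis. Payload 3.1 kg.
Tool frame: the origin (TCP) lies at the very end of the fingers, on their centre line; the grasp point (between the pads) lies 19 mm behind it (robot.tcp_to_grasp is the distance from the TCP to the grasp point, in m); z points along the fingers, y is the line along which they close (so a half turn about z gives the same grasp; the last joint's range is limited). The gripper opens to 85 mm and grips with 20 to 120 N. Pads are 22 mm wide; open, the fingers measure 114 mm over their backs; the gripper's body (76 mm by 85 mm) begins 54 mm behind the grasp point. The pads swing forward as they close: fully open they stand 13 mm farther back than shut.
Start: joints at [-1.261, 0.383, 0.044, 1.598, -0.018, 1.161, -0.05], TCP at [0.258, 0.597, 0.231] pointing down, gripper open.
Joint ranges: [-2.61, 2.61], [-0.41, 2.15], [-1.48, 1.57], [0, 2.5], [-1.57, 4.71], [0.05, 1.97], [-2.85, 2.85]. Speed limits (rad/s): [2.79, 2.79, 3.14, 3.14, 3.14, 3.14, 3.14].

INTERFACE

Orientations are given as a rotation vector (axis times angle).
In Python, from bench import robot gives the robot as it stands.
- The arm moves only by the tool move_arm, never from a script. Its argument "plan" is a list of rows, each a list of 2 entries, a list of its own where there are three numbers: the shift along the tool's x, y, z each as a share of 0.1 m, from -1 to 1, then the turn, a rotation vector about the tool's x, y, z each as a share of 180 degrees, from -1 to 1. In form: [[[tx, ty, tz], [wx, wy, wz]], ...]. A call has 1 to 10 rows; each row is the pose to reach, as a shift and turn from the pose commanded when the call began, along the tool's axes at that moment, turning the shorter way round; what a row does not reach only later rows make up. A row lasts 1/8 s, in which the tool goes at most 62.5 mm and 10.7 degrees, less where a joint would pass 70% of its speed; a pose out of reach is approached as far as the arm can. A call with a number of a shift or a turn outside -1 to 1 is refused whole. A call with a gripper value outside its range is refused whole. "gripper" is the gripper command: -1 is shut, 1 is fully open, values between are in proportion, set as the call begins (left out, the last holds). The fingers move at their own pace and stop on an object; the grip force is fixed at half the most. Time passes only in rows, so rows that repeat a pose let the fingers close. It gives the time, the measured TCP pose, the force, the opening and the grip force at its end, in the units of the state.
- robot.observe(): the state, without advancing time (a new reading comes with each control period).
- robot.capture(name): name is "scene" or "top" or "wrist"; returns the picture (480x640x3 uint8, red, green, blue); there is no depth.
- robot.calibration(name): a dict with "intrinsics" (3x3 intrinsics, pixels), "T" (4x4, takes a point from camera to world coordinates); the wrist camera has in their place "tool_from_camera" (4x4, takes a point from camera to tool coordinates, whose origin is the TCP and whose axes are the flange's). Camera axes: x right, y up, looking along -z (the intrinsics and any distortion apply to the point x, -y, -z); pixel columns grow to the right and rows downward; lengths in m; the calibration is good to about 2 mm. A picture is of the moment at which its call begins: read the wrist's pose just before it. calibration takes no time and is no camera call.
- robot.job_done(): hands the job in; it is judged then, once.
Trained networks look in the newest picture that a camera, given by its name, has taken for a name from the list of things; names that differ only in an ending like _2 or _b are one class to them, and where a whole thing is asked for, a point or a joint stands for the part that bears it (a point fixed in the world has none). Each returns a list of dicts, best first, with "score" (0 to 1); they miss things now and then, are a little off and sometimes report something else, mostly with a low value. They report only what shows in the picture. A call takes as long as a camera call.
- robot.search_frame(camera, thing): "point" ([column, row] in pixels, amid what is visible of it).
- robot.outline_of(camera, thing): "pixels" (480x640 bool, what is visible of it) and "point" ([column, row] in pixels, amid what is visible of it).
The state is a dict: "time_s": time; "qpos": joint angles; "qvel": joint speeds; "joint_torque": joint torques, N m; "tcp_pos": TCP position; "tool_rot": TCP orientation; "contact_force": force on the tool from outside, world axes, zero at the start; "wrist_torque": the same for the moment, N m; "opening": finger opening in m; "finger_force": force on a finger pad.
Only numpy, scipy, OpenCV 4.12 (cv2) and the standard library are available. Lean on these libraries where they do the work, as an engineer would, in place of code of your own. Each camera call takes 0.05 s, during which the arm holds its last target. There are 200 camera calls.

## Working session

There is one attempt and no reset: what is moved stays moved. The work goes in short steps, Python scripts to look and compute and a tool call to move; the robot and the scene stay as the last step left them, time stands still between calls to the robot, and variables do not carry over. Pictures are saved under pics/ and viewed, at most 10 in all, crops included, and the job is handed in when it is done.

Besides the shell and the picture viewer there is one more tool, called after "Emit:" as name(argument=value, ...), one argument or row to a line, values as JSON. move_arm: Moves the arm, as the interface text tells. Shift numbers are shares of 0.1 m and turn numbers shares of 180 degrees, none past 1 either way. Its arguments: {"type":"object","properties":{"plan":{"type":"array"},"gripper":{"type":"number"}},"required":["plan"]}

```bash
ls; mkdir -p pics
cat > h.py <<'E'
import numpy as np, cv2
from bench import robot
from scipy.spatial.transform import Rotation as R
def cam(n):
    c=robot.calibration(n); K=np.array(c['intrinsics'])
    if 'T' in c: T=np.array(c['T'])
    else:
        o=robot.observe(); W=np.eye(4); W[:3,:3]=R.from_rotvec(o['tool_rot']).as_matrix(); W[:3,3]=o['tcp_pos']
        T=W@np.array(c['tool_from_camera'])
    return K,T
def ray(K,T,p):
    d=np.linalg.inv(K)@[p[0],p[1],1]; return T[:3,3],T[:3,:3]@(d*[1,-1,-1])
def onz(K,T,p,z):
    o,d=ray(K,T,p); return o+d*(z-o[2])/d[2]
def proj(K,T,X):
    X=np.atleast_2d(X); c=(X-T[:3,3])@T[:3,:3]*[1,-1,-1]; u=c@K.T; return u[:,:2]/u[:,2:]
def tri(rs):
    A=0;b=0
    for o,d in rs:
        d=d/np.linalg.norm(d);P=np.eye(3)-np.outer(d,d);A=A+P;b=b+P@o
    return np.linalg.solve(A,b)
def save(n,f):
    im=robot.capture(n); cv2.imwrite('pics/'+f,cv2.cvtColor(im,cv2.COLOR_RGB2BGR)); return im
E
python3 - <<'E'
from h import *
print(robot.calibration('top').keys(), robot.tcp_to_grasp)
cams={}
for n in ['scene','top']:
    save(n,n+'0.png'); cams[n]=cam(n); print(n,cams[n][1][:3,3].round(3),cams[n][0][0,0])
for t in ['red_block','blue_block','yellow_block','lock_key','red_grip','key_grip','hood_edge','key_tray','stand_deck','oil_can','tumbler','jar','rack','slot0','slot2']:
    ps={}
    for n in cams:
        r=robot.search_frame(n,t)
        if r: ps[n]=r[0]['point']; print(t,n,np.round(r[0]['point']),round(r[0]['score'],2),onz(*cams[n],r[0]['point'],0.06).round(3))
    if len(ps)==2: print('   tri',tri([ray(*cams[n],ps[n]) for n in ps]).round(3))
print(robot.observe()['time_s'])
E
```

```text
pics
dict_keys(['intrinsics', 'T']) 0.0187
scene [-0.149 -0.297  1.188] 458.305832944526
top [-0.701  0.111  1.888] 621.5865678764133
red_block scene [249. 263.] 0.54 [0.456 0.203 0.06 ]
red_block top [227. 286.] 0.58 [0.443 0.332 0.06 ]
   tri [ 0.67   0.376 -0.319]
blue_block scene [227. 244.] 0.91 [0.493 0.297 0.06 ]
blue_block top [234. 278.] 0.56 [0.472 0.308 0.06 ]
   tri [0.506 0.313 0.022]
yellow_block scene [238. 255.] 0.92 [0.47  0.248 0.06 ]
yellow_block top [244. 290.] 0.37 [0.423 0.274 0.06 ]
   tri [ 0.5    0.285 -0.032]
lock_key scene [260. 254.] 0.42 [0.5   0.189 0.06 ]
red_grip top [230. 286.] 0.31 [0.444 0.321 0.06 ]
key_grip scene [258. 250.] 0.52 [0.512 0.201 0.06 ]
hood_edge scene [398. 288.] 0.57 [ 0.545 -0.228  0.06 ]
hood_edge top [383. 252.] 0.94 [ 0.552 -0.223  0.06 ]
   tri [ 0.56  -0.226  0.043]
key_tray scene [311. 302.] 0.57 [ 0.407 -0.018  0.06 ]
key_tray top [327. 290.] 0.83 [ 0.407 -0.011  0.06 ]
   tri [ 0.419 -0.012  0.038]
stand_deck scene [395. 284.] 0.61 [ 0.553 -0.218  0.06 ]
stand_deck top [388. 253.] 0.79 [ 0.549 -0.24   0.06 ]
   tri [ 0.501 -0.224  0.137]
oil_can scene [338. 256.] 0.87 [ 0.582 -0.03   0.06 ]
oil_can top [326. 247.] 0.52 [ 0.587 -0.018  0.06 ]
   tri [ 0.608 -0.021  0.025]
tumbler scene [497. 280.] 0.6 [ 0.679 -0.485  0.06 ]
tumbler top [451. 223.] 0.67 [ 0.672 -0.493  0.06 ]
   tri [ 0.637 -0.476  0.111]
jar scene [165. 238.] 0.69 [0.441 0.487 0.06 ]
jar top [182. 290.] 0.96 [0.434 0.485 0.06 ]
   tri [0.439 0.486 0.058]
rack scene [260. 265.] 0.7 [0.463 0.171 0.06 ]
rack top [228. 286.] 0.73 [0.444 0.329 0.06 ]
   tri [ 0.75   0.386 -0.447]
slot0 scene [255. 249.] 0.58 [0.508 0.209 0.06 ]
slot0 top [225. 281.] 0.62 [0.461 0.34  0.06 ]
   tri [ 0.743  0.395 -0.363]
slot2 scene [255. 249.] 0.58 [0.508 0.209 0.06 ]
slot2 top [225. 281.] 0.62 [0.461 0.34  0.06 ]
   tri [ 0.743  0.395 -0.363]
1.6
```

Run:
```python
import cv2,numpy as np
a=cv2.imread('pics/scene0.png')[190:350,140:540]; b=cv2.imread('pics/top0.png')[190:330,160:480]
a=cv2.resize(a,(800,320),interpolation=3); b=cv2.resize(b,(640,280),interpolation=3); b=cv2.copyMakeBorder(b,0,0,0,160,0)
cv2.imwrite('pics/v0.png',np.vstack([a,b]))
```

```text
(no output)
```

View pics/v0.png

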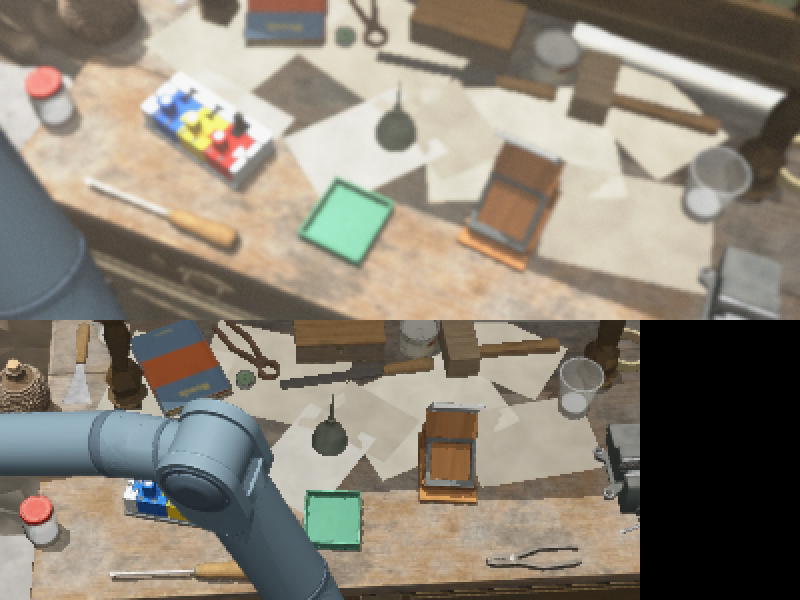

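```bash
cat >> h.py <<'E'
def to(x,y,z,Rt=None):
    o=robot.observe(); M=R.from_rotvec(o['tool_rot']).as_matrix()
    s=M.T@(np.array([x,y,z])-o['tcp_pos'])/0.1
    print('tcp',np.round(o['tcp_pos'],4),'shift',s.round(3), 'turn', None if Rt is None else (R.from_matrix(M.T@Rt).as_rotvec()/np.pi).round(4),'t',o['time_s'])
E
python3 - <<'E'
from h import *
o=robot.observe(); print(R.from_rotvec(o['tool_rot']).as_matrix().round(3))
c=robot.calibration('wrist');print(np.round(c['tool_from_camera'],3),np.round(c['intrinsics'],1))
to(0.42,0.22,0.33)
K,T=cam('scene')
for p in [(248,252),(219,241.5),(233,249.5),(258,250)]: print(p,onz(K,T,p,.08).round(3))
E
```

```text
[[-0.918  0.397 -0.   ]
 [ 0.397  0.918  0.   ]
 [ 0.     0.    -1.   ]]
[[ 0.001  0.947  0.321  0.083]
 [ 1.    -0.001  0.001  0.   ]
 [ 0.001  0.321 -0.947 -0.142]
 [ 0.     0.     0.     1.   ]] [[403.    0.  323.6]
 [  0.  403.  238.2]
 [  0.    0.    1. ]]
tcp [0.2578 0.5967 0.2313] shift [-2.983 -2.815 -0.987] turn None t 1.6
(248, 252) [0.48  0.215 0.08 ]
(219, 241.5) [0.481 0.314 0.08 ]
(233, 249.5) [0.471 0.261 0.08 ]
(258, 250) [0.498 0.192 0.08 ]
```

Emit:
move_arm(
  plan=[
    [[-1, -0.95, -0.9], [0, 0, 0]],
    [[-1, -0.95, -0.9], [0, 0, 0]],
    [[-1, -0.95, -0.9], [0, 0, 0]],
  ],
)

```text
time_s: 1.98
tcp_pos: [0.3142, 0.4677, 0.3234]
tool_rot: [0.641, 3.074, 0.003]
contact_force: [-0.2, 0.9, -1.1]
opening: 0.0855
finger_force: 0.0
```

Emit:
move_arm(
  plan=[
    [[-1, -0.95, 0], [0, 0, 0]],
    [[-1, -0.95, 0], [0, 0, 0]],
    [[-1, -0.95, 0], [0, 0, 0]],
  ],
)

```text
time_s: 2.35
tcp_pos: [0.3691, 0.3378, 0.3218]
tool_rot: [0.65, 3.072, -0.0]
contact_force: [-0.1, 0.3, -0.2]
opening: 0.0855
finger_force: 0.0
```

Emit:
move_arm(
  plan=[
    [[-0.98, -0.92, 0], [0, 0, -0.13]],
    [[-0.98, -0.92, 0], [0, 0, -0.13]],
    [[-0.98, -0.92, 0], [0, 0, -0.13]],
    [[-0.98, -0.92, 0], [0, 0, -0.13]],
  ],
  gripper=0,
)

```text
time_s: 2.85
tcp_pos: [0.4201, 0.2187, 0.3215]
tool_rot: [0.006, 3.141, 0.001]
contact_force: [0.2, 0.8, -0.2]
opening: 0.043
finger_force: 0.0
```

Run:
```python
from h import *
import json
o=robot.observe(); K,T=cam('wrist'); im=save('wrist','w1.png'); np.savez('w1.npz',K=K,T=T)
print(np.round(o['tcp_pos'],4),np.round(R.from_rotvec(o['tool_rot']).as_matrix(),3),o['opening'],np.abs(o['qvel']).max())
for t in ['red_block','blue_block','yellow_block','lock_key','rack']:
    r=robot.search_frame('wrist',t)
    if r: print(t,np.round(r[0]['point']),round(r[0]['score'],2),onz(K,T,r[0]['point'],.06).round(3))
save('top','t1.png'); print(robot.observe()['time_s'])
```

```text
[0.4201 0.2187 0.3215] [[-1.     0.004  0.   ]
 [ 0.004  1.     0.001]
 [-0.     0.001 -1.   ]] 0.04295958630861855 0.06080768736093563
blue_block [400. 253.] 0.72 [0.491 0.301 0.06 ]
yellow_block [355. 244.] 0.79 [0.48  0.252 0.06 ]
lock_key [301. 262.] 0.6 [0.5   0.194 0.06 ]
rack [355. 268.] 0.8 [0.508 0.253 0.06 ]
3.2
```

View pics/w1.png

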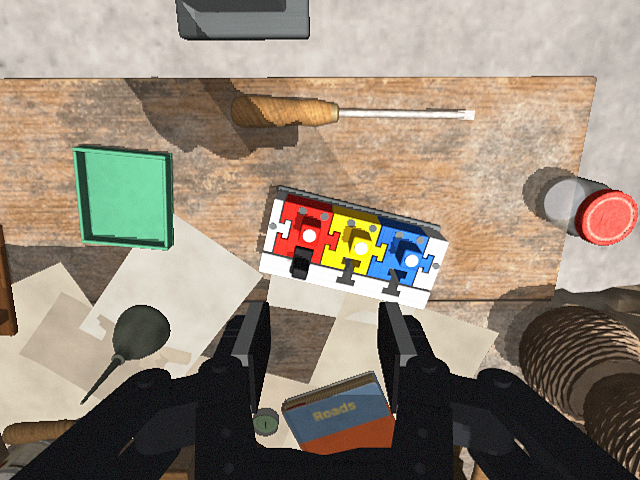

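```bash
cat > fit.py <<'E'
from h import *
z=np.load('w1.npz');K,T=z['K'],z['T']
im=cv2.imread('pics/w1.png').astype(int)
P=[]
for c in [(309,236),(361,247),(412,261)]:
    ys,xs=np.mgrid[c[1]-9:c[1]+10,c[0]-9:c[0]+10]; m=im[ys,xs].min(-1)>200
    p=(xs[m].mean(),ys[m].mean()); X=onz(K,T,p,.08); P.append(X); print(p,m.sum(),X.round(4))
P=np.array(P); d=P[2]-P[0]; print('spacing',np.linalg.norm(d)/2); yaw=np.arctan2(-d[0],d[1]); print('yaw',yaw)
c=P.mean(0); Rz=R.from_euler('z',yaw).as_matrix()
org=c-Rz@[-.01,0,.08]; org[2]=0; print('rack',org)
def W(p): return org+Rz@np.array(p,float)
big=cv2.resize(im[170:320,240:460].astype(np.uint8),None,fx=3.6,fy=3.6,interpolation=3)
def poly(pts,col):
    q=(proj(K,T,np.array([W(p) for p in pts]))-[240,170]+.5)*3.6; cv2.polylines(big,[q.astype(int).reshape(-1,1,2)],True,col,1)
sq=lambda x,y,a,b,z:[(x-a,y-b,z),(x+a,y-b,z),(x+a,y+b,z),(x-a,y+b,z)]
for y in (-.054,0,.054): poly(sq(-.01,y,.01,.01,.08),(0,255,0)); poly(sq(0,y,.03,.027,.048),(255,0,255))
for kx in (.030,.04): poly(sq(kx,-.054,.006,.008,.086),(255,255,0))
cv2.imwrite('pics/f1.png',big)
np.savez('rack.npz',org=org,yaw=yaw)
E
python3 fit.py
```

```text
(np.float64(308.859375), np.float64(235.5)) 128 [0.4638 0.2044 0.08  ]
(np.float64(360.6746031746032), np.float64(248.05555555555554)) 126 [0.4774 0.2567 0.08  ]
(np.float64(411.89473684210526), np.float64(261.16541353383457)) 133 [0.4919 0.3096 0.08  ]
spacing 0.0544571673018162
yaw -0.26048548051522497
rack [0.48738218 0.25433969 0.        ]
```

View pics/f1.png

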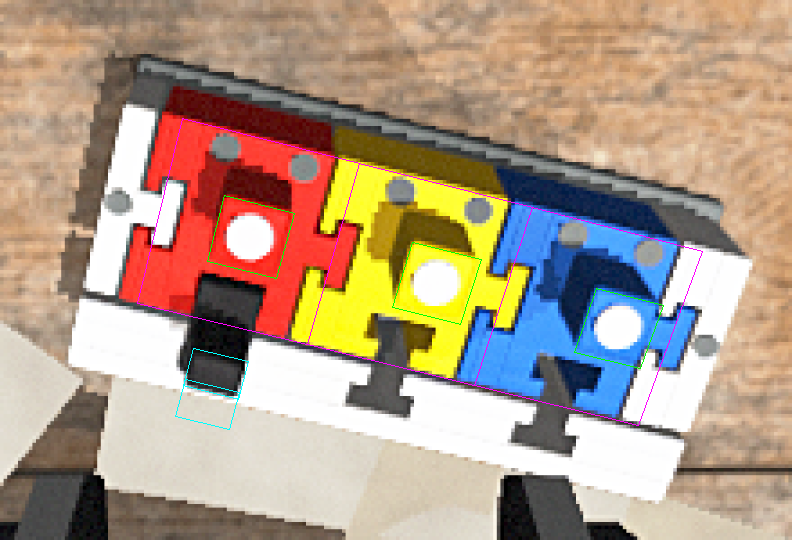

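```bash
cat >> h.py <<'E'
def rk():
    z=np.load('rack.npz'); Rz=R.from_euler('z',float(z['yaw'])).as_matrix(); return z['org'],Rz
DOWN=np.diag([-1.,1,-1])
E
python3 - <<'E'
from h import *
o,Rz=rk(); p=o+Rz@[.029,-.054,0]; print(p); to(p[0],p[1],.13,Rz@DOWN)
E
```

```text
[0.50149619 0.19469243 0.        ]
tcp [0.4189 0.2211 0.3211] shift [-0.826 -0.266  1.911] turn [-0.0001 -0.      0.0839] t 3.2
```

Emit:
move_arm(
  plan=[
    [[-0.83, -0.27, 0.95], [0, 0, 0.084]],
    [[-0.83, -0.27, 0.95], [0, 0, 0.084]],
    [[-0.83, -0.27, 0.95], [0, 0, 0.084]],
    [[-0.83, -0.27, 0.95], [0, 0, 0.084]],
  ],
)

```text
time_s: 3.7
tcp_pos: [0.5022, 0.1934, 0.2261]
tool_rot: [-0.411, -3.114, 0.001]
contact_force: [-0.1, 0.2, 0.2]
opening: 0.0429
finger_force: 0.0
```

Emit:
move_arm(
  plan=[
    [[0, 0, 0.95], [0, 0, 0]],
    [[0, 0, 0.95], [0, 0, 0]],
    [[0, 0, 0.95], [0, 0, 0]],
    [[0, 0, 0.95], [0, 0, 0]],
    [[0, 0, 0.95], [0, 0, 0]],
  ],
)

```text
time_s: 4.32
tcp_pos: [0.5043, 0.194, 0.134]
tool_rot: [0.411, 3.111, 0.006]
contact_force: [0.3, -0.1, 0.1]
opening: 0.0427
finger_force: 0.0
```

Run:
```python
from h import *
K,T=cam('wrist'); save('wrist','w2.png'); np.savez('w2.npz',K=K,T=T)
o,Rz=rk(); p=o+Rz@[.029,-.054,0]; to(p[0],p[1],.058,Rz@DOWN)
im=cv2.imread('pics/w2.png')
def poly(pts,col):
    q=proj(K,T,np.array([o+Rz@np.array(p) for p in pts])); cv2.polylines(im,[q.astype(int).reshape(-1,1,2)],True,col,1)
sq=lambda x,y,a,b,z:[(x-a,y-b,z),(x+a,y-b,z),(x+a,y+b,z),(x-a,y+b,z)]
for y in (-.054,0,.054): poly(sq(-.01,y,.01,.01,.08),(0,255,0)); poly(sq(0,y,.03,.0270,.048),(255,0,255))
poly(sq(.029,-.054,.006,.008,.086),(255,255,0))
cv2.imwrite('pics/f2.png',im)
```

```text
tcp [0.5041 0.1938 0.1337] shift [ 0.029 -0.     0.756] turn [ 0.0011  0.0009 -0.0008] t 4.375
```

View pics/f2.png

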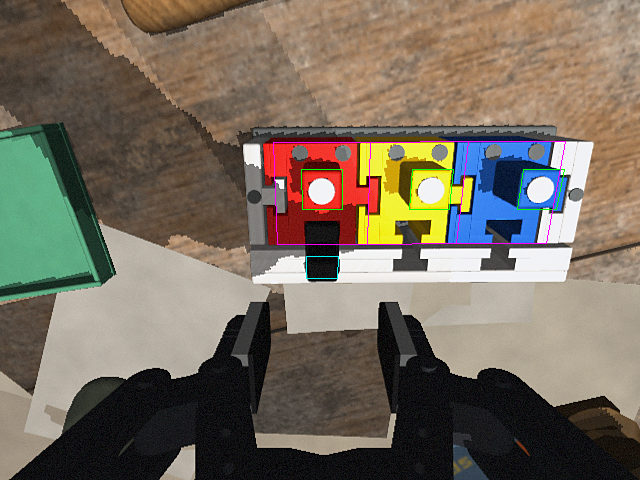

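Emit:
move_arm(
  plan=[
    [[0.02, 0, 0.25], [0, 0, 0]],
    [[0.025, 0, 0.5], [0, 0, 0]],
    [[0.025, 0, 0.75], [0, 0, 0]],
    [[0.025, 0, 0.75], [0, 0, 0]],
    [[0.025, 0, 0.75], [0, 0, 0]],
    [[0.025, 0, 0.75], [0, 0, 0]],
  ],
)

```text
time_s: 5.12
tcp_pos: [0.5015, 0.1939, 0.0579]
tool_rot: [0.412, 3.112, 0.003]
contact_force: [0.7, 0.5, -0.9]
opening: 0.0425
finger_force: 0.0
```

Run:
```python
from h import *
o,Rz=rk(); p=o+Rz@[.029,-.054,0]; to(p[0],p[1],.058,Rz@DOWN)
```

```text
tcp [0.5015 0.1939 0.0579] shift [ 0.002  0.007 -0.001] turn [ 0.0007  0.0007 -0.0009] t 5.125
```

Emit:
move_arm(
  plan=[
    [[0, 0.007, 0], [0, 0, 0]],
    [[0, 0.007, 0], [0, 0, 0]],
    [[0, 0.007, 0], [0, 0, 0]],
    [[0, 0.007, 0], [0, 0, 0]],
    [[0, 0.007, 0], [0, 0, 0]],
    [[0, 0.007, 0], [0, 0, 0]],
  ],
  gripper=-1,
)

```text
time_s: 5.88
tcp_pos: [0.5009, 0.1945, 0.0572]
tool_rot: [0.412, 3.114, 0.002]
contact_force: [-1.2, -0.9, 5.4]
opening: 0.0147
finger_force: 58.6
```

Emit:
move_arm(
  plan=[
    [[0, 0, -0.1], [0, 0, 0]],
    [[0, 0, -0.2], [0, 0, 0]],
    [[0, 0, -0.32], [0, 0, 0]],
    [[0, 0, -0.45], [0, 0, 0]],
    [[0, 0, -0.6], [0, 0, 0]],
    [[0, 0, -0.8], [0, 0, 0]],
    [[0, 0, -1], [0, 0, 0]],
    [[0, 0, -1], [0, 0, 0]],
    [[0, 0, -1], [0, 0, 0]],
  ],
)

```text
time_s: 7.0
tcp_pos: [0.4999, 0.1939, 0.156]
tool_rot: [-0.412, -3.114, 0.0]
contact_force: [-1.2, 0.4, -0.2]
opening: 0.0152
finger_force: 58.5
```

Run:
```python
from h import *
K,T=cam('wrist'); save('wrist','w3.png'); r=robot.outline_of('wrist','key_tray')
save('top','t3.png'); K2,T2=cam('top'); r2=robot.outline_of('top','key_tray')
from h import *
for k,t,rr in ((K,T,r),(K2,T2,r2)):
    if not rr: print('none'); continue
    m=rr[0]['pixels'].astype(np.uint8); c,_=cv2.findContours(m,0,2); c=max(c,key=cv2.contourArea)
    box=cv2.boxPoints(cv2.minAreaRect(c)); print(rr[0]['score'],m.sum(),c[:,0].min(0),c[:,0].max(0)); B=np.array([onz(k,t,b,.022) for b in box]); print(B.round(3)[:,:2].tolist(),B.mean(0).round(3),np.linalg.norm(np.diff(B,axis=0),axis=1).round(3))
print(robot.observe()['time_s'])
```

```text
0.66 17288 [  0 129] [132 297]
[[0.385, -0.016], [0.396, 0.077], [0.502, 0.046], [0.491, -0.059]] [0.444 0.012 0.022] [0.093 0.111 0.106]
0.45 517 [438 209] [460 239]
[[0.633, -0.439], [0.777, -0.484], [0.757, -0.556], [0.614, -0.508]] [ 0.695 -0.497  0.022] [0.151 0.075 0.15 ]
7.2
```

View pics/w3.png

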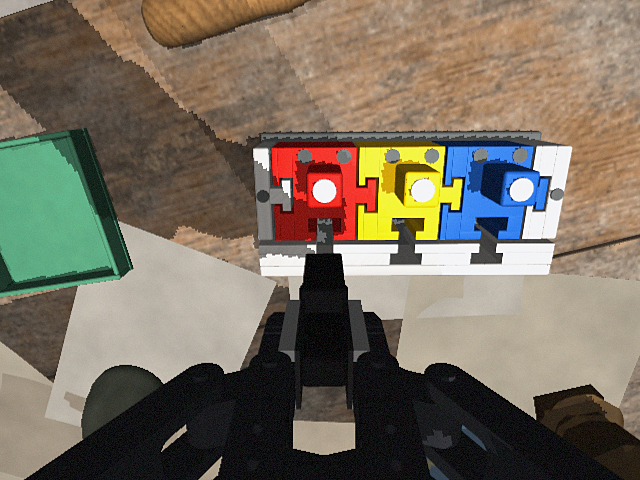

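Run:
```python
from h import *
z=np.load('w1.npz');P=np.array([onz(z['K'],z['T'],p,.022) for p in [(172,152),(173,248),(80,246),(74,146)]]); print(P.round(3),P.mean(0).round(3))
K,T=cam('top'); P=np.array([onz(K,T,p,.022) for p in [(160+304/2,190+(491-320)/2),(160+362/2,190+(491-320)/2),(160+362/2,190+(549-320)/2),(160+305/2,190+(549-320)/2)]]); print(P.round(3),P.mean(0).round(3))
c=P.mean(0); to(c[0],c[1],.16,DOWN)
```

```text
[[ 0.388  0.056  0.022]
 [ 0.498  0.043  0.022]
 [ 0.495 -0.065  0.022]
 [ 0.381 -0.049  0.022]] [ 0.44  -0.004  0.022]
[[ 0.493  0.036  0.022]
 [ 0.487 -0.067  0.022]
 [ 0.369 -0.057  0.022]
 [ 0.375  0.041  0.022]] [ 0.431 -0.012  0.022]
tcp [0.4996 0.1937 0.1553] shift [ 0.127 -2.164 -0.044] turn [-0.0004 -0.0005 -0.0838] t 7.2
```

Emit:
move_arm(
  plan=[
    [[0.03, -0.35, 0], [0, 0, 0]],
    [[0.03, -0.7, 0], [0, 0, 0]],
    [[0.03, -1, 0], [0, 0, 0]],
  ],
)

```text
time_s: 7.58
tcp_pos: [0.4706, 0.0967, 0.1557]
tool_rot: [-0.413, -3.113, 0.002]
contact_force: [-0.6, -1.0, -0.2]
opening: 0.0149
finger_force: 58.6
```

Emit:
move_arm(
  plan=[
    [[0.06, -0.4, 0], [0, 0, -0.03]],
    [[0.07, -0.8, 0], [0, 0, -0.06]],
    [[0.07, -1, 0], [0, 0, -0.06]],
    [[0.07, -1, 0], [0, 0, -0.06]],
  ],
)

```text
time_s: 8.07
tcp_pos: [0.4384, 0.0026, 0.1561]
tool_rot: [-0.124, -3.139, -0.001]
contact_force: [0.0, 0.8, -0.3]
opening: 0.0149
finger_force: 58.6
```

Run:
```python
from h import *
K,T=cam('wrist'); save('wrist','w4.png'); to(.437,-.005,.055)
robot.observe(); r=robot.search_frame('top','key_tray')
```

```text
tcp [0.439  0.0041 0.1563] shift [ 0.013 -0.093  1.013] turn None t 8.125
```

View pics/w4.png

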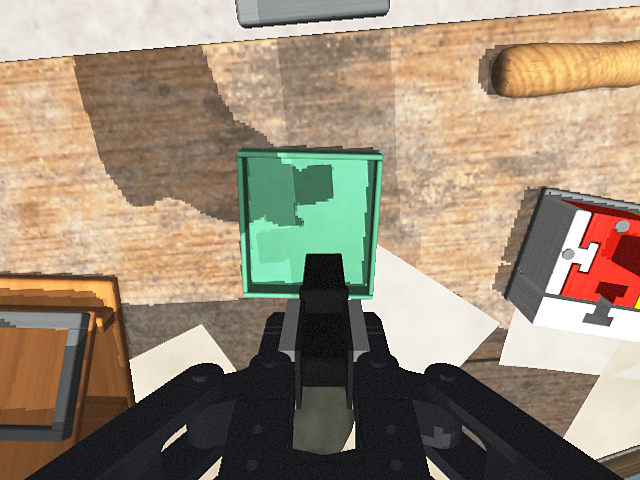

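Emit:
move_arm(
  plan=[
    [[0.01, -0.09, 0.3], [0, 0, 0]],
    [[0.01, -0.09, 0.6], [0, 0, 0]],
    [[0.01, -0.09, 0.85], [0, 0, 0]],
    [[0.01, -0.09, 1], [0, 0, 0]],
    [[0.01, -0.09, 1], [0, 0, 0]],
    [[0.01, -0.09, 1], [0, 0, 0]],
  ],
)

```text
time_s: 8.93
tcp_pos: [0.438, -0.0049, 0.0569]
tool_rot: [0.116, 3.138, 0.001]
contact_force: [-0.1, -0.5, -0.1]
opening: 0.015
finger_force: 58.6
```

Emit:
move_arm(
  plan=[
    [[0, 0, 0.03], [0, 0, 0]],
    [[0, 0, 0.035], [0, 0, 0]],
    [[0, 0, 0.035], [0, 0, 0]],
  ],
)

```text
time_s: 9.3
tcp_pos: [0.4371, -0.0054, 0.053]
tool_rot: [0.118, 3.139, 0.0]
contact_force: [-0.4, -0.4, -0.8]
opening: 0.0149
finger_force: 58.6
```

Emit:
move_arm(
  plan=[
    [[0, 0, 0.005], [0, 0, 0]],
    [[0, 0, 0.005], [0, 0, 0]],
    [[0, 0, 0.005], [0, 0, 0]],
    [[0, 0, 0.005], [0, 0, 0]],
  ],
  gripper=0,
)

```text
time_s: 9.8
tcp_pos: [0.437, -0.0054, 0.0523]
tool_rot: [0.117, 3.139, 0.0]
contact_force: [0.5, 0.9, 0.2]
opening: 0.0427
finger_force: 0.0
```

Emit:
move_arm(
  plan=[
    [[0, 0, -0.2], [0, 0, 0]],
    [[0, 0, -0.6], [0, 0, 0]],
    [[0, 0, -1], [0, 0, 0]],
    [[0, 0, -1], [0, 0, 0]],
    [[0, 0, -1], [0, 0, 0]],
  ],
)

```text
time_s: 10.42
tcp_pos: [0.4364, -0.0053, 0.1519]
tool_rot: [-0.117, -3.139, -0.0]
contact_force: [0.2, -0.1, -0.8]
opening: 0.0428
finger_force: 0.0
```

Run:
```python
from h import *
K,T=cam('wrist'); save('wrist','w5.png'); save('scene','s5.png'); save('top','t5.png'); K3,T3=cam('top');np.savez('t5.npz',K=K3,T=T3)
K4,T4=cam('scene')
for t in ['lock_key','hood_edge','stand_deck']:
  for n,k,tt in (('scene',K4,T4),('top',K3,T3)):
    r=robot.search_frame(n,t)
    if r: print(t,n,np.round(r[0]['point']),round(r[0]['score'],2))
o,Rz=rk(); p=o+Rz@[-.01,-.054,0]; print(p); to(p[0],p[1],.15,Rz@DOWN)
a=cv2.imread('pics/w5.png')[100:480,130:500]; b=cv2.imread('pics/t5.png'); b=cv2.resize(b[215:305,340:430],(400,400),interpolation=3)
cv2.imwrite('pics/v5.png',np.hstack([cv2.resize(a,(400,400)),b]))
```

```text
lock_key top [246. 279.] 0.24
hood_edge scene [398. 288.] 0.78
hood_edge top [384. 252.] 0.8
stand_deck scene [397. 286.] 0.64
stand_deck top [385. 251.] 0.72
[0.46381185 0.20473687 0.        ]
tcp [ 0.4366 -0.0055  0.1518] shift [-0.114  2.116  0.017] turn [-0.0002 -0.0003  0.0591] t 10.875
```

View pics/v5.png

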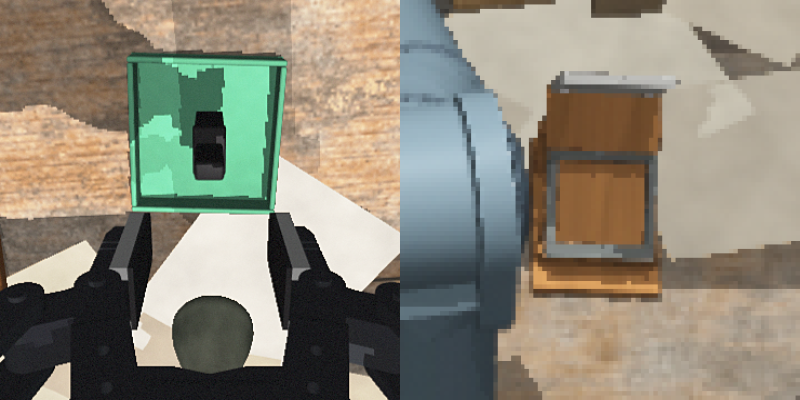

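Emit:
move_arm(
  plan=[
    [[0, -0.5, -0.37], [0, 0, 0]],
    [[0, -1, -0.75], [0, 0, 0]],
    [[0, -1, -0.75], [0, 0, 0]],
  ],
)

```text
time_s: 11.25
tcp_pos: [0.4315, -0.1098, 0.2306]
tool_rot: [0.131, 3.131, 0.0]
contact_force: [-0.1, 0.9, -0.5]
opening: 0.0427
finger_force: 0.0
```

Emit:
move_arm(
  plan=[
    [[-0.05, -0.5, -0.37], [0, 0, 0]],
    [[-0.1, -1, -0.75], [0, 0, 0]],
    [[-0.1, -1, -0.75], [0, 0, 0]],
    [[-0.1, -1, -0.75], [0, 0, 0]],
    [[-0.1, -1, -0.75], [0, 0, 0]],
  ],
)

```text
time_s: 11.88
tcp_pos: [0.4314, -0.2032, 0.3005]
tool_rot: [-0.112, -3.136, -0.001]
contact_force: [0.5, 0.2, 0.5]
opening: 0.0425
finger_force: 0.0
```

Run:
```python
from h import *
K,T=cam('wrist'); im=save('wrist','w6.png'); np.savez('w6.npz',K=K,T=T); o=robot.observe();print(o['tcp_pos'],o['time_s'],np.abs(o['qvel']).max())
for t in ['hood_edge','stand_deck']:
    r=robot.search_frame('wrist',t); print(t,[(x['point'],x['score']) for x in r[:1]])
```

```text
[ 0.43146291 -0.20332853  0.30066075] 11.925 0.007371676658550994
hood_edge [([635.9, 230.5], 0.73)]
stand_deck [([311.0, 314.5], 0.97)]
```

View pics/w6.png

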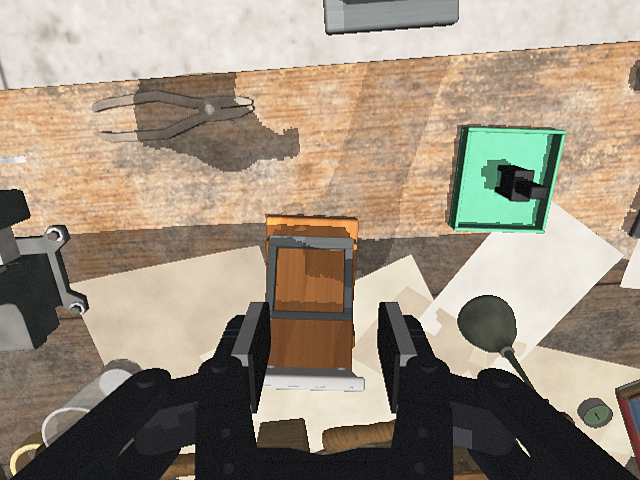

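```bash
cat > deck.py <<'E'
from h import *
from scipy.optimize import least_squares
z=np.load('w6.npz');K,T=z['K'],z['T']; im=cv2.imread('pics/w6.png')
hsv=cv2.cvtColor(im,cv2.COLOR_BGR2HSV); m=(hsv[...,1]>95).astype(np.uint8)
m[:238]=0;m[:,:262]=0;m[:,362:]=0;m[322:]=0
n,l=cv2.connectedComponents(m,connectivity=4); m=(l==l[290,320]).astype(np.uint8); print(m.sum(),np.unique(l).size)
def edge(vals,first):return vals
ys,xs=np.nonzero(m); print('bbox',xs.min(),xs.max(),ys.min(),ys.max())
# edge samples
L=[];Rr=[];U=[];D=[]
for y in range(258,305,3):
    x=np.nonzero(m[y])[0]; L.append((x.min()-.5,y)); Rr.append((x.max()+.5,y))
for x in range(284,338,3):
    y=np.nonzero(m[:,x])[0]; U.append((x,y.min()-.5)); D.append((x,y.max()+.5))
print([np.median(np.array(a)[:,i]) for a,i in ((L,0),(Rr,0),(U,1),(D,1))])
def pose(p): return np.array([p[0],p[1],.055]),R.from_euler('z',p[2]).as_matrix()@R.from_euler('y',-.56).as_matrix()
# in image: up = robot side = -x deck ; left = -y
def hit(px,o,M,h):
    a,d=ray(K,T,px); nrm=M[:,2]; t=((o-a)@nrm+h)/(d@nrm); return M.T@(a+d*t-o)
def res(p):
    o,M=pose(p);s=p[3]; r=[]
    r+=[hit(q,o,M,0)[1]+.0355+s for q in L]+[hit(q,o,M,0)[1]-.0355-s for q in Rr]
    r+=[hit(q,o,M,0)[0]+.033+s for q in U]+[hit(q,o,M,0)[0]-.033-s for q in D]
    return np.array(r)*1e3
f=least_squares(res,[.53,-.22,-.05,0],loss='soft_l1'); print(f.x,np.abs(res(f.x)).mean(),np.abs(res(f.x)).max())
o,M=pose(f.x); np.savez('deck.npz',o=o,M=M,yaw=f.x[2])
S=6;big=cv2.resize(im[205:400,245:375],None,fx=4,fy=3,interpolation=3); 
S=np.array([4,3.])
def draw(pts,col):
    q=(proj(K,T,np.array([o+M@np.array(p) for p in pts]))-[245,205]+.5)*S; cv2.polylines(big,[q.astype(int).reshape(-1,1,2)],True,col,1)
r=lambda a,b,h:[(-a,-b,h),(a,-b,h),(a,b,h),(-a,b,h)]
draw(r(.033,.0355,0),(0,255,0)); draw(r(.033,.0355,.012),(255,0,255)); draw([(.084,-.044,.125),(.084,.044,.125),(.088,.044,.125),(.088,-.044,.125)],(255,255,0)); draw([(.088,-.044,0),(.088,.044,0),(.088,0.044,.0)],(255,255,0))
cv2.imwrite('pics/f6.png',big)
E
python3 deck.py
```

```text
4271 22
bbox 273 344 248 312
[np.float64(275.5), np.float64(343.5), np.float64(248.5), np.float64(311.0)]
[ 5.22598045e-01 -2.23982406e-01 -1.03841786e-01  1.36113790e-04] 0.35432993468229457 1.3733747212985778
```

View pics/f6.png

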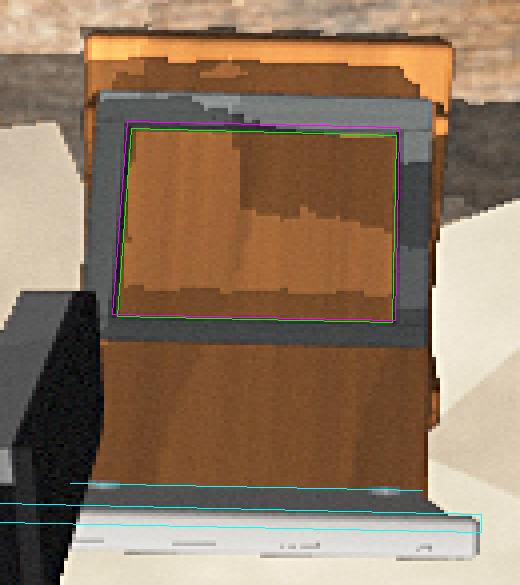

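Emit:
move_arm(
  plan=[
    [[0, 0.5, 0], [0, 0, 0]],
    [[0, 1, 0], [0, 0, 0]],
  ],
)

```text
time_s: 12.28
tcp_pos: [0.4392, -0.1045, 0.302]
tool_rot: [-0.119, -3.139, -0.0]
contact_force: [0.2, 0.8, -0.8]
opening: 0.043
finger_force: 0.0
```

Emit:
move_arm(
  plan=[
    [[0, 0.6, 0], [0, 0, 0]],
    [[0, 1, 0], [0, 0, 0]],
  ],
)

```text
time_s: 12.52
tcp_pos: [0.4464, -0.0024, 0.3019]
tool_rot: [-0.111, -3.139, -0.001]
contact_force: [0.2, -0.1, 0.6]
opening: 0.0425
finger_force: 0.0
```

Emit:
move_arm(
  plan=[
    [[0, 0.6, 0.3], [0, 0, 0]],
    [[0, 1, 0.6], [0, 0, 0]],
  ],
)

```text
time_s: 12.78
tcp_pos: [0.4545, 0.0969, 0.242]
tool_rot: [0.113, 3.138, 0.002]
contact_force: [0.7, 0.5, -0.1]
opening: 0.043
finger_force: 0.0
```

Emit:
move_arm(
  plan=[
    [[0, 0.6, 0.4], [0, 0, 0.03]],
    [[0, 1, 0.8], [0, 0, 0.059]],
    [[0, 1.0, 0.8], [0, 0, 0.059]],
    [[0, 1.0, 0.8], [0, 0, 0.059]],
    [[0, 1.0, 0.8], [0, 0, 0.059]],
  ],
)

```text
time_s: 13.4
tcp_pos: [0.4629, 0.1921, 0.1635]
tool_rot: [0.411, 3.113, 0.002]
contact_force: [0.4, -0.5, 0.7]
opening: 0.0428
finger_force: 0.0
```

Run:
```python
from h import *
o,Rz=rk(); p=o+Rz@[-.01,-.054,0]; print(p); to(p[0],p[1],.053,Rz@DOWN)
K,T=cam('wrist'); im=save('wrist','w7.png')
u=proj(K,T,p+[0,0,.08])[0]; c=np.round(u).astype(int); print(u)
ys,xs=np.mgrid[max(c[1]-25,0):c[1]+26,c[0]-30:c[0]+31]; m=im[ys,xs].min(-1)>200
n,l,st,ce=cv2.connectedComponentsWithStats(m.astype(np.uint8)); 
for s,q in zip(st[1:],ce[1:]):
    if s[4]>60: q=q+[xs.min(),ys.min()]; print(s,q,onz(K,T,q,.08).round(4))
```

```text
[0.46381185 0.20473687 0.        ]
tcp [0.4629 0.1921 0.1635] shift [0.026 0.123 1.105] turn [ 0.0004  0.0005 -0.0006] t 13.4
[343.85330757 245.28440809]
```

Emit:
move_arm(
  plan=[
    [[0.025, 0.12, 0], [0, 0, 0]],
    [[0.025, 0.12, 0.3], [0, 0, 0]],
    [[0.025, 0.12, 0.6], [0, 0, 0]],
    [[0.025, 0.12, 0.85], [0, 0, 0]],
    [[0.025, 0.12, 1], [0, 0, 0]],
    [[0.025, 0.12, 1], [0, 0, 0]],
  ],
)

```text
time_s: 14.2
tcp_pos: [0.462, 0.2055, 0.0617]
tool_rot: [-0.407, -3.114, 0.001]
contact_force: [0.0, 0.7, 0.8]
opening: 0.0428
finger_force: 0.0
```

Run:
```python
from h import *
o,Rz=rk(); p=o+Rz@[-.01,-.054,0]; to(p[0],p[1],.053,Rz@DOWN)
```

```text
tcp [0.462  0.2055 0.0617] shift [-0.02  -0.003  0.087] turn [-0.0003 -0.0004  0.0001] t 14.2
```

Emit:
move_arm(
  plan=[
    [[-0.01, 0, 0.08], [0, 0, 0]],
    [[-0.015, 0, 0.085], [0, 0, 0]],
    [[-0.015, 0, 0.085], [0, 0, 0]],
  ],
)

```text
time_s: 14.58
tcp_pos: [0.4644, 0.2053, 0.0542]
tool_rot: [0.408, 3.114, 0.001]
contact_force: [0.6, -0.4, -0.3]
opening: 0.0427
finger_force: 0.0
```

Emit:
move_arm(
  plan=[
    [[0, 0, 0], [0, 0, 0]],
    [[0, 0, 0], [0, 0, 0]],
    [[0, 0, 0], [0, 0, 0]],
    [[0, 0, 0], [0, 0, 0]],
    [[0, 0, 0], [0, 0, 0]],
    [[0, 0, 0], [0, 0, 0]],
  ],
  gripper=-1,
)

```text
time_s: 15.32
tcp_pos: [0.4642, 0.2052, 0.0542]
tool_rot: [0.408, 3.115, 0.0]
contact_force: [-1.5, -1.5, 5.6]
opening: 0.0191
finger_force: 59.3
```

Run:
```python
from h import *
o,Rz=rk(); p=o+Rz@[-.01,-.054,0]; to(p[0],p[1],.053,Rz@DOWN)
x=robot.observe(); print(x['contact_force'],x['wrist_torque'])
```

```text
tcp [0.4642 0.2052 0.0542] shift [ 0.002 -0.006  0.012] turn [0.0001 0.0001 0.0001] t 15.325
[-1.49434703 -1.53362546  5.61958221] [-0.04538396  0.26768192  0.00393265]
```

Run:
```python
from h import *
o,Rz=rk(); x=robot.observe(); M=R.from_rotvec(x['tool_rot']).as_matrix()
t=Rz.T@(x['tcp_pos']-(o+Rz@[0,-.054,.008])); Rb=Rz.T@M; np.savez('grip.npz',t=t,Rb=Rb); print(t.round(4),Rb.round(4))
```

```text
[-0.0098  0.0006  0.0462] [[-1.e+00 -3.e-04  2.e-04]
 [-3.e-04  1.e+00  3.e-04]
 [-2.e-04  3.e-04 -1.e+00]]
```

Emit:
move_arm(
  plan=[
    [[0, 0, -0.08], [0, 0, 0]],
    [[0, 0, -0.16], [0, 0, 0]],
    [[0, 0, -0.25], [0, 0, 0]],
    [[0, 0, -0.35], [0, 0, 0]],
    [[0, 0, -0.45], [0, 0, 0]],
    [[0, 0, -0.6], [0, 0, 0]],
    [[0, 0, -0.8], [0, 0, 0]],
    [[0, 0, -1], [0, 0, 0]],
    [[0, 0, -1], [0, 0, 0]],
  ],
)

```text
time_s: 16.45
tcp_pos: [0.4656, 0.206, 0.1561]
tool_rot: [0.407, 3.111, 0.005]
contact_force: [0.7, 0.5, -1.3]
opening: 0.0187
finger_force: 58.7
```

Run:
```python
from h import *
K,T=cam('wrist'); im=save('wrist','w8.png'); save('scene','s8.png')
a=cv2.imread('pics/w8.png'); b=cv2.imread('pics/s8.png')[200:330,180:340]
cv2.imwrite('pics/v8.png',np.hstack([cv2.resize(a,(400,300)),cv2.resize(b,(369,300),interpolation=3)]))
g=np.load('grip.npz'); d=np.load('deck.npz')
for h in (0,.16): 
    print(h); to(*(d['o']+d['M']@(g['t']+[0,0,h])),d['M']@g['Rb'])
```

```text
0
tcp [0.4638 0.2052 0.1539] shift [-1.346 -4.042  0.648] turn [-0.0139 -0.1779 -0.0486] t 16.55
0.16
tcp [0.4638 0.2052 0.1539] shift [-0.507 -4.174 -0.708] turn [-0.0139 -0.1779 -0.0486] t 16.55
```

View pics/v8.png

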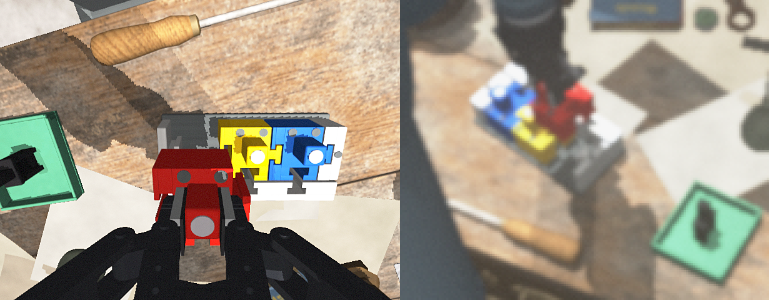

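Emit:
move_arm(
  plan=[
    [[0, -0.2, -0.25], [0, 0, 0]],
    [[0, -0.6, -0.6], [0, 0, 0]],
    [[0, -1, -0.7], [0, 0, 0]],
  ],
)

```text
time_s: 16.92
tcp_pos: [0.4388, 0.1079, 0.2249]
tool_rot: [0.406, 3.113, 0.001]
contact_force: [0.8, -0.5, -1.3]
opening: 0.019
finger_force: 58.8
```

Emit:
move_arm(
  plan=[
    [[-0.1, -0.5, 0], [0, 0, 0]],
    [[-0.2, -1, 0], [0, 0, 0]],
  ],
)

```text
time_s: 17.18
tcp_pos: [0.4308, 0.0053, 0.223]
tool_rot: [-0.406, -3.114, 0.001]
contact_force: [0.7, 0.3, -1.6]
opening: 0.0189
finger_force: 58.8
```

Emit:
move_arm(
  plan=[
    [[-0.1, -0.5, 0], [0, 0, 0]],
    [[-0.2, -1, 0], [0, 0, 0]],
    [[-0.2, -1, 0], [0, 0, 0]],
  ],
)

```text
time_s: 17.55
tcp_pos: [0.4238, -0.0996, 0.223]
tool_rot: [-0.422, -3.112, 0.002]
contact_force: [-0.4, 0.4, -0.7]
opening: 0.0189
finger_force: 58.8
```

Emit:
move_arm(
  plan=[
    [[-0.1, -0.3, 0], [-0.004, -0.045, -0.012]],
    [[-0.1, -0.6, 0], [-0.007, -0.09, -0.024]],
    [[-0.1, -0.9, 0], [-0.01, -0.135, -0.036]],
    [[-0.1, -1, 0], [-0.014, -0.178, -0.0486]],
    [[-0.1, -1, 0], [-0.014, -0.178, -0.0486]],
    [[-0.1, -1, 0], [-0.014, -0.178, -0.0486]],
    [[-0.1, -1, 0], [-0.014, -0.178, -0.0486]],
  ],
)

```text
time_s: 18.42
tcp_pos: [0.4114, -0.1933, 0.2253]
tool_rot: [0.129, 2.577, -0.038]
contact_force: [0.7, 0.3, -0.9]
opening: 0.0183
finger_force: 59.0
```

```bash
cat > tgt.py <<'E'
from h import *
g=np.load('grip.npz'); d=np.load('deck.npz'); import sys
x=robot.observe(); M=R.from_rotvec(x['tool_rot']).as_matrix(); Rb=M@g['Rb'].T; ob=x['tcp_pos']-Rb@g['t']
print('block in deck mm',(d['M'].T@(ob-d['o'])*1e3).round(1), 'rot deg',np.degrees(R.from_matrix(d['M'].T@Rb).as_rotvec()).round(2), 'opening',x['opening'],'F deck',(d['M'].T@np.array(x['contact_force'])).round(1))
for h in map(float,sys.argv[1:]): to(*(d['o']+d['M']@(g['t']+[0,0,h])),d['M']@g['Rb'])
E
python3 tgt.py .16 .03
```

```text
block in deck mm [  3.9  18.4 158.6] rot deg [ 0.05 -0.1   0.18] opening 0.01829152203142722 F deck [ 0.1  0.4 -1.1]
tcp [ 0.4114 -0.1933  0.2253] shift [ 0.039 -0.184 -0.014] turn [0.0003 0.0006 0.001 ] t 18.425
tcp [ 0.4114 -0.1933  0.2253] shift [ 0.042 -0.185  1.286] turn [0.0003 0.0006 0.001 ] t 18.425
```

Emit:
move_arm(
  plan=[
    [[0.04, -0.18, 0], [0, 0, 0.001]],
    [[0.04, -0.185, 0.1], [0, 0, 0.001]],
    [[0.04, -0.185, 0.4], [0, 0, 0.001]],
    [[0.04, -0.185, 0.7], [0, 0, 0.001]],
    [[0.04, -0.185, 1], [0, 0, 0.001]],
    [[0.04, -0.185, 1], [0, 0, 0.001]],
    [[0.04, -0.185, 1], [0, 0, 0.001]],
  ],
)

```text
time_s: 19.3
tcp_pos: [0.4584, -0.216, 0.137]
tool_rot: [0.132, 2.579, -0.037]
contact_force: [0.8, 0.1, -1.0]
opening: 0.0192
finger_force: 59.0
```

```bash
python3 tgt.py .02
python3 - <<'E'
from h import *
save('wrist','w9.png')
E
```

```text
block in deck mm [-1.5  0.8 57.6] rot deg [0.06 0.02 0.05] opening 0.019150675483230743 F deck [ 0.1  0.2 -1.3]
tcp [ 0.4584 -0.216   0.137 ] shift [-0.015 -0.008  0.376] turn [ 0.0003 -0.0001  0.0003] t 19.3
```

Emit:
move_arm(
  plan=[
    [[-0.015, -0.008, 0.15], [0, 0, 0]],
    [[-0.015, -0.008, 0.3], [0, 0, 0]],
    [[-0.015, -0.008, 0.4], [0, 0, 0]],
    [[-0.015, -0.008, 0.4], [0, 0, 0]],
    [[-0.015, -0.008, 0.4], [0, 0, 0]],
  ],
)

```text
time_s: 19.98
tcp_pos: [0.471, -0.2151, 0.1189]
tool_rot: [0.137, 2.576, -0.042]
contact_force: [-0.4, 0.4, -0.9]
opening: 0.0189
finger_force: 59.2
```

```bash
python3 tgt.py 0.003
```

```text
block in deck mm [-0.4  2.7 35.7] rot deg [-0.21 -0.14 -0.12] opening 0.018921069274407173 F deck [-0.8  0.4 -0.5]
tcp [ 0.471  -0.2151  0.1189] shift [-0.005 -0.028  0.327] turn [-0.0012  0.0008 -0.0007] t 19.975
```

Run:
```python
from h import *
o=robot.observe(); print(np.round(o['qpos'],3),np.round(o['qvel'],3),np.round(o['joint_torque'],1))
```

```text
[-1.16  -0.411  1.566  2.428  0.872  0.258  1.183] [ 0.005  0.001  0.007  0.002 -0.092 -0.008  0.067] [ -0.1  12.3  -8.  -18.6   0.6  -1.9  -0.4]
```

```bash
cat > kin.py <<'E'
from h import *
import itertools
q0=np.array([-1.261,.383,.044,1.598,-.018,1.161,-.05]); M0=np.array([[-.918,.397,0],[.397,.918,0],[0,0,-1]])
o=robot.observe(); q1=np.array(o['qpos']); M1=R.from_rotvec(o['tool_rot']).as_matrix()
res=[]
for s in itertools.product((1,-1),repeat=7):
    f=lambda q:R.from_euler('ZYZYZYZ'[:3],(np.array(s)*q)[:3])*R.from_euler('YZY',(np.array(s)*q)[3:6])*R.from_euler('z',s[6]*q[6])
    A=f(q0).as_matrix();B=f(q1).as_matrix()
    # unknown base Rz(a), tool Rz(b): scan
    for a in np.arange(0,4)*np.pi/2:
        for b in np.arange(0,4)*np.pi/2:
            e=sum(np.linalg.norm(R.from_matrix(X.T@R.from_euler('z',a).as_matrix()@Y@R.from_euler('z',b).as_matrix()).as_rotvec()) for X,Y in ((M0,A),(M1,B)))
            res.append((e,s,a,b))
res.sort(key=lambda r:r[0])
for r in res[:6]: print(r)
E
python3 kin.py
```

```text
(np.float64(0.0003959692527289584), (-1, -1, -1, -1, -1, -1, -1), np.float64(3.141592653589793), np.float64(4.71238898038469))
(np.float64(0.00039596925272909354), (-1, 1, -1, 1, -1, 1, -1), np.float64(0.0), np.float64(1.5707963267948966))
(np.float64(0.790842609791411), (-1, 1, -1, 1, -1, 1, -1), np.float64(4.71238898038469), np.float64(0.0))
(np.float64(0.790842609791411), (-1, -1, -1, -1, -1, -1, -1), np.float64(4.71238898038469), np.float64(0.0))
(np.float64(0.7908426097914111), (-1, 1, -1, 1, -1, 1, -1), np.float64(1.5707963267948966), np.float64(3.141592653589793))
(np.float64(0.7908426097914111), (-1, -1, -1, -1, -1, -1, -1), np.float64(1.5707963267948966), np.float64(3.141592653589793))
```

Emit:
move_arm(
  plan=[
    [[0, 0, -0.3], [0, 0, 0]],
    [[0, 0, -0.7], [0, 0, 0]],
    [[0, 0, -1], [0, 0, 0]],
    [[0, 0, -1], [0, 0, 0]],
  ],
)

```text
time_s: 20.48
tcp_pos: [0.417, -0.2116, 0.2045]
tool_rot: [0.145, 2.574, -0.046]
contact_force: [-0.0, -0.2, -0.5]
opening: 0.0191
finger_force: 59.3
```

```bash
python3 tgt.py 0.16
python3 - <<'E'
from h import *
o=robot.observe(); print(np.round(o['qpos'],3))
E
```

```text
block in deck mm [ -0.7   0.4 137. ] rot deg [-0.45 -0.23 -0.41] opening 0.019137607046874627 F deck [-0.3 -0.2 -0.4]
tcp [ 0.417  -0.2116  0.2045] shift [-0.01 -0.01 -0.23] turn [-0.0025  0.0013 -0.0023] t 20.475
[-0.41  -0.411  0.821  2.444  0.279  0.453  1.69 ]
```

```bash
cat > fk.py <<'E'
from h import *
from scipy.optimize import least_squares
def rz(a):return R.from_euler('z',a)
def ry(a):return R.from_euler('y',a)
def fk(q,p):
    v=lambda i:np.array([p[2*i],0,p[2*i+1]])
    A=rz(-q[0]); x=A.apply(v(0)); A=A*ry(q[1])*rz(-q[2]); x=x+A.apply(v(1)); A=A*ry(q[3])*rz(-q[4]); x=x+A.apply(v(2)); A=A*ry(q[5])*rz(-q[6]); x=x+A.apply([0,0,p[7]]) + (A*rz(q[6])).apply([p[6],0,0]); return x,(A*rz(np.pi/2)).as_matrix()
E
cat > fitk.py <<'E'
from fk import *
D=[([-1.261,.383,.044,1.598,-.018,1.161,-.05],[.2578,.5967,.2313]),([-1.16,-.411,1.566,2.428,.872,.258,1.183],[.471,-.2151,.1189])]
o=robot.observe(); D.append((o['qpos'],o['tcp_pos']))
for a in (0,1):
  if a: mask=np.array([0,1,1,1,1,1,1,1.])
  else: mask=np.array([0,1,0,1,0,1,0,1.])
  f=least_squares(lambda p:np.concatenate([1e3*(fk(q,p*mask)[0]-x) for q,x in D]+[p*(5 if a else 0)]),[0,.3,0,.4,0,.4,0,.25])
  p=f.x*mask; print(p.round(4),[(1e3*(fk(q,p)[0]-x)).round(1) for q,x in D])
  np.save('kin%d.npy'%a,p)
E
python3 fitk.py
```

```text
[ 0.      0.2897 -0.      0.55    0.      0.493   0.      0.3848] [array([-36.8,  22.6, -12.7]), array([1.2, 0. , 8.5]), array([-1.8, 26.2,  4.2])]
[ 0.      0.2096  0.0652  0.5049 -0.0695  0.4721  0.0591  0.3003] [array([-38.5,  15.8,  -2.4]), array([ 5.6, -1.2, -7.9]), array([-4.7, 15.5, 10.4])]
```

```bash
cat > log.py <<'E'
from h import *
import json
o=robot.observe(); open('log.txt','a').write(json.dumps([list(map(float,o['qpos'])),list(map(float,o['tcp_pos']))])+'\n'); print(np.round(o['qpos'],3))
E
python3 log.py
```

```text
[-0.41  -0.411  0.821  2.444  0.279  0.453  1.69 ]
```

Emit:
move_arm(
  plan=[
    [[0, 0, -0.4], [0, 0.05, 0]],
    [[0, 0, -0.7], [0, 0.1, 0]],
    [[0, 0, -0.7], [0, 0.15, 0]],
    [[0, 0, -0.7], [0, 0.178, 0]],
    [[0, 0, -0.7], [0, 0.178, 0]],
  ],
)

```text
time_s: 21.1
tcp_pos: [0.3825, -0.2044, 0.2615]
tool_rot: [0.165, 3.136, -0.006]
contact_force: [0.0, 0.2, -1.1]
opening: 0.0192
finger_force: 59.2
```

```bash
python3 log.py
```

```text
[-0.367 -0.136  0.717  2.082  0.101  1.161  1.771]
```

Emit:
move_arm(
  plan=[
    [[-0.3, -0.5, 0], [0.04, 0, 0.04]],
    [[-0.6, -1, 0], [0.09, 0, 0.09]],
    [[-0.6, -1, 0], [0.09, 0, 0.09]],
  ],
)

```text
time_s: 21.48
tcp_pos: [0.4303, -0.3123, 0.2614]
tool_rot: [-0.607, -3.036, 0.448]
contact_force: [-0.8, -0.1, -0.7]
opening: 0.019
finger_force: 59.4
```

```bash
python3 log.py
```

```text
[-0.326  0.092  0.75   1.952  0.25   1.083  1.483]
```

Emit:
move_arm(
  plan=[
    [[0.3, 0.5, 0.2], [-0.05, 0.04, -0.04]],
    [[0.5, 1, 0.2], [-0.09, 0.09, -0.1]],
    [[0.5, 1, 0.2], [-0.15, 0.09, -0.15]],
    [[0.5, 1, 0.2], [-0.15, 0.09, -0.15]],
  ],
)

```text
time_s: 21.98
tcp_pos: [0.419, -0.2078, 0.2131]
tool_rot: [0.073, -2.862, -0.355]
contact_force: [-0.5, -0.6, -1.1]
opening: 0.0189
finger_force: 59.4
```

```bash
python3 log.py
python3 - <<'E'
from h import *
o=robot.observe();print(o['tcp_pos'],o['time_s'])
E
```

```text
[-0.106  0.329  0.656  1.841 -0.263  1.402  2.273]
[ 0.41899947 -0.20782834  0.21313742] 21.975
```

```bash
cat > fk.py <<'E'
from h import *
from scipy.optimize import least_squares
def rz(a):return R.from_euler('z',a)
def ry(a):return R.from_euler('y',a)
LO=np.array([-2.61,-.41,-1.48,0,-1.57,.05,-2.85]);HI=np.array([2.61,2.15,1.57,2.5,4.71,1.97,2.85])
def fk(q,p):
    A=rz(-q[0]); x=A.apply([p[0],0,p[1]]); A=A*ry(q[1])*rz(-q[2]); x=x+A.apply(p[2:5]); A=A*ry(q[3])*rz(-q[4]); x=x+A.apply(p[5:8]); A=A*ry(q[5]); x=x+A.apply(p[8:11]); A=A*rz(-q[6]); return x,(A*rz(np.pi/2)).as_matrix()
E
cat > fitk.py <<'E'
from fk import *
import json
D=[([-1.261,.383,.044,1.598,-.018,1.161,-.05],[.2578,.5967,.2313]),([-1.16,-.411,1.566,2.428,.872,.258,1.183],[.471,-.2151,.1189])]+[json.loads(l) for l in open('log.txt')]
f=least_squares(lambda p:np.concatenate([1e3*(fk(q,p)[0]-x) for q,x in D]+[p[[0,2,3,5,6,8,9]]*.3]),[0,.3,0,0,.4,0,0,.4,0,0,.25])
print(f.x.round(4),[(1e3*(fk(q,f.x)[0]-x)).round(1) for q,x in D]); np.save('kin.npy',f.x)
E
python3 fitk.py
```

```text
[ 1.100e-03  2.960e-01  8.200e-03 -2.460e-02  4.766e-01 -1.490e-02
 -6.900e-03  5.030e-01  1.000e-04 -6.900e-03  3.193e-01] [array([-0.9,  5.5, -1.9]), array([-2.7, -0.8, -0.6]), array([ 2.8, -0.4,  0.1]), array([-0.3, -0.1,  0.8]), array([-0.7,  3.9,  2.8]), array([-5.7, -2.4, -1.2])]
```

```bash
cat > ik.py <<'E'
from fk import *
p=np.load('kin.npy'); g=np.load('grip.npz'); d=np.load('deck.npz')
def err(q,x,M):
    a,B=fk(q,p); return np.concatenate([(a-x)*10,R.from_matrix(M.T@B).as_rotvec()])
rng=np.random.default_rng(0)
def sols(h,n=150):
    x=d['o']+d['M']@(g['t']+[0,0,h]);M=d['M']@g['Rb']; S=[]
    for i in range(n):
        q=rng.uniform(LO,HI); f=least_squares(lambda q:err(q,x,M),q,bounds=(LO-1e-6,HI+1e-6),max_nfev=60)
        if f.cost<1e-6: S.append(f.x)
    return np.array(S)
if __name__=='__main__':
  for h in (0,.03,.06,.16):
    S=sols(h); print(h,len(S))
    if len(S):
        m=np.minimum(S-LO,HI-S).min(1); 
        for i in np.argsort(-m)[:6]: print(m[i].round(3),S[i].round(2))
E
time python3 ik.py
```

```text
0 77
0.113 [ 0.82  0.16 -0.39  2.36 -0.86  0.16  2.73]
0.113 [ 0.82  0.16 -0.39  2.36 -0.86  0.16  2.73]
0.109 [ 1.76  0.5  -1.36  2.39  1.22  0.26  0.88]
0.109 [ 1.75  0.48 -1.35  2.39  1.2   0.25  0.9 ]
0.109 [ 1.75  0.47 -1.34  2.39  1.19  0.24  0.91]
0.108 [ 1.72  0.44 -1.32  2.39  1.12  0.21  0.95]
0.03 77
0.121 [ 0.37  0.07  0.09  2.38 -0.87  0.25  2.73]
0.121 [ 0.39  0.07  0.08  2.38 -0.87  0.25  2.73]
0.121 [ 0.39  0.07  0.07  2.38 -0.87  0.25  2.72]
0.121 [ 0.46  0.07  0.    2.38 -0.85  0.25  2.71]
0.12 [ 0.49  0.07 -0.03  2.38 -0.85  0.25  2.71]
0.12 [ 0.52  0.07 -0.06  2.38 -0.84  0.25  2.7 ]
0.06 80
0.107 [ 1.86 -0.06 -1.37  2.39 -0.85  0.34  2.69]
0.107 [ 1.84 -0.05 -1.35  2.39 -0.84  0.33  2.69]
0.107 [ 1.82 -0.05 -1.33  2.39 -0.83  0.33  2.68]
0.107 [ 1.81 -0.05 -1.32  2.39 -0.83  0.33  2.68]
0.106 [ 1.75 -0.04 -1.26  2.39 -0.81  0.33  2.66]
0.105 [ 1.7  -0.04 -1.22  2.39 -0.8   0.32  2.66]
0.16 66
0.092 [ 1.15 -0.32 -0.53  2.41 -0.75  0.63  2.6 ]
0.092 [ 1.13 -0.31 -0.52  2.41 -0.74  0.62  2.6 ]
0.092 [ 1.16 -0.32 -0.54  2.41 -0.76  0.63  2.61]
0.091 [ 1.1  -0.31 -0.49  2.41 -0.73  0.62  2.58]
0.091 [ 1.08 -0.31 -0.47  2.41 -0.72  0.62  2.58]
0.09 [ 1.06 -0.31 -0.46  2.41 -0.71  0.61  2.57]
real	2m28.181s
user	2m28.566s
sys	0m0.184s
```

```bash
cat > sim.py <<'E'
from fk import *
p=np.load('kin.npy')
def jac(q):
    a,B=fk(q,p);J=np.zeros((6,7))
    for i in range(7):
        e=q.copy();e[i]+=1e-5;b,C=fk(e,p);J[:3,i]=(b-a)/1e-5;J[3:,i]=R.from_matrix(C@B.T).as_rotvec()/1e-5
    return J
def run(q,rows,n=6,lam=1e-4,w=np.ones(7)):
    """rows in plan units from pose at start; returns final q (min-norm steps, clamped joints)"""
    q=np.array(q,float);x0,M0=fk(q,p);px,pr=np.zeros(3),np.zeros(3)
    for t,r in rows:
        t=np.array(t)*.1;r=np.array(r)*np.pi
        for s in np.linspace(0,1,n+1)[1:]:
            xt=x0+M0@(px+(t-px)*s);Mt=M0@R.from_rotvec(pr+(r-pr)*s).as_matrix()
            for _ in range(2):
                a,B=fk(q,p);e=np.r_[xt-a,R.from_matrix(Mt@B.T).as_rotvec()];J=jac(q);free=np.ones(7,bool)
                for _ in range(3):
                    Jf=J[:,free];dq=np.zeros(7);dq[free]=Jf.T@np.linalg.solve(Jf@Jf.T+lam*np.eye(6),e)
                    bad=free&((q+dq<LO)|(q+dq>HI))
                    if not bad.any():break
                    free&=~bad
                q=np.clip(q+dq,LO,HI)
        px,pr=t,r
    a,B=fk(q,p); return q,np.linalg.norm(a-xt)*1e3,np.degrees(np.linalg.norm(R.from_matrix(Mt@B.T).as_rotvec()))
if __name__=='__main__':
    import json
    L=[np.array(json.loads(l)[0]) for l in open('log.txt')]
    A=[[[0,0,-.4],[0,.05,0]],[[0,0,-.7],[0,.1,0]],[[0,0,-.7],[0,.178,0]]]
    B=[[[-.6,-1,0],[.09,0,.09]]]
    C=[[[.3,.5,.2],[-.05,.04,-.04]],[[.5,1,.2],[-.09,.09,-.1]],[[.5,1,.2],[-.15,.09,-.15]]]
    for l,(q,r) in zip(L[1:],zip(L,(A,B,C))): print('meas',l.round(3));print('sim ',*[np.round(z,3) for z in run(q,r)])
E
python3 sim.py
```

```text
meas [-0.367 -0.136  0.717  2.082  0.101  1.161  1.771]
sim  [-0.415 -0.143  0.767  2.078  0.109  1.163  1.761] 0.0 0.0
meas [-0.326  0.092  0.75   1.952  0.25   1.083  1.483]
sim  [-0.318  0.1    0.748  1.948  0.241  1.078  1.496] 0.001 0.0
meas [-0.106  0.329  0.656  1.841 -0.263  1.402  2.273]
sim  [-0.086  0.322  0.616  1.831 -0.25   1.404  2.238] 0.0 0.0
```

```bash
cat > plan.py <<'E'
from sim import *
g=np.load('grip.npz'); d=np.load('deck.npz')
Mt=d['M']@g['Rb']; X=lambda h:d['o']+d['M']@(g['t']+[0,0,h])
def go(q,x,M,n):
    a,B=fk(q,p); return run(q,[[B.T@(x-a)/.1,R.from_matrix(B.T@M).as_rotvec()/np.pi]],n=n)
def final(q,full=False):
    worst=9
    for h,n in ((.2,8),(.16,4),(.0,12)):
        q,e,r=go(q,X(h),Mt,n); worst=min(worst,np.minimum(q-LO,HI-q).min()); 
        if full: print(h,q.round(2),round(e,1),round(r,2))
        if e>2 or r>1: return -e/100,q
    return worst,q
if __name__=='__main__':
    q0=np.array(robot.observe()['qpos'],float); print('direct',final(q0,True))
    rng=np.random.default_rng(1);best=[]
    import time;t0=time.time()
    while time.time()-t0<150:
        x=rng.uniform([.38,-.42,.3],[.6,.15,.42]); rv=rng.uniform([-.9,-.9,-1.2],[.9,.9,1.2]); M=DOWN@R.from_rotvec(rv).as_matrix()
        q,e,r=go(q0,x,M,8)
        if e>2: continue
        w,qf=final(q); best.append((w,x,rv,q,qf))
    best.sort(key=lambda b:-b[0]); print(len(best))
    for b in best[:6]: print([np.round(z,2) for z in b])
E
python3 plan.py
```

```text
0.2 [ 0.74 -0.38 -0.13  2.41 -0.51  0.67  2.4 ] 0.4 0.11
0.16 [ 0.71 -0.29 -0.15  2.42 -0.54  0.56  2.42] 0.0 0.0
0.0 [ 0.65  0.15 -0.21  2.36 -0.95  0.18  2.82] 0.0 0.0
direct (np.float64(0.02534073632599193), array([ 0.65022747,  0.15050974, -0.21412105,  2.35567669, -0.95129759,
        0.18244658,  2.81734783]))
523
[np.float64(0.03), array([ 0.58, -0.07,  0.31]), array([-0.7 , -0.06, -0.98]), array([ 0.49,  0.48, -0.28,  1.41, -0.4 ,  1.68,  2.85]), array([ 0.65,  0.15, -0.21,  2.36, -0.95,  0.18,  2.82])]
[np.float64(0.03), array([ 0.6 , -0.07,  0.37]), array([-0.81, -0.78, -0.47]), array([ 1.54,  0.44, -1.24,  1.85, -0.78,  1.1 ,  2.83]), array([ 0.66,  0.15, -0.22,  2.36, -0.95,  0.18,  2.81])]
[np.float64(0.03), array([ 0.53, -0.23,  0.41]), array([-0.66, -0.77, -0.25]), array([ 1.59,  0.24, -0.88,  1.78, -0.86,  1.33,  2.84]), array([ 0.67,  0.15, -0.23,  2.36, -0.94,  0.18,  2.81])]
[np.float64(0.03), array([0.51, 0.12, 0.41]), array([ 0.26, -0.89,  0.35]), array([-0.3 , -0.26, -0.39,  2.18,  0.92,  0.99,  0.05]), array([ 0.67,  0.15, -0.24,  2.36, -0.94,  0.18,  2.81])]
[np.float64(0.03), array([0.51, 0.1 , 0.38]), array([0.73, 0.04, 0.3 ]), array([-0.88,  0.32,  0.42,  1.58,  0.43,  1.74,  0.77]), array([ 0.68,  0.15, -0.24,  2.36, -0.94,  0.18,  2.8 ])]
[np.float64(0.03), array([ 0.51, -0.27,  0.4 ]), array([0.02, 0.02, 0.61]), array([-0.26,  0.22,  0.8 ,  1.54, -0.14,  1.47,  1.5 ]), array([ 0.64,  0.15, -0.2 ,  2.36, -0.96,  0.18,  2.82])]
```

```bash
python3 tgt.py .2
```

```text
block in deck mm [-32.1  16.  152.7] rot deg [15.56 47.33  4.9 ] opening 0.018947647623596686 F deck [-0.9 -0.6 -0.7]
tcp [ 0.419  -0.2078  0.2131] shift [ 0.447  0.107 -0.338] turn [ 0.0865 -0.2629  0.0271] t 21.975
```

Emit:
move_arm(
  plan=[
    [[0.3, 0.1, -0.34], [0.017, -0.052, 0.005]],
    [[0.45, 0.107, -0.34], [0.034, -0.105, 0.011]],
    [[0.45, 0.107, -0.34], [0.052, -0.158, 0.016]],
    [[0.45, 0.107, -0.34], [0.07, -0.21, 0.022]],
    [[0.45, 0.107, -0.34], [0.0865, -0.263, 0.027]],
    [[0.45, 0.107, -0.34], [0.0865, -0.263, 0.027]],
    [[0.45, 0.107, -0.34], [0.0865, -0.263, 0.027]],
  ],
)

```text
time_s: 22.85
tcp_pos: [0.3821, -0.2093, 0.2572]
tool_rot: [0.141, 2.581, -0.045]
contact_force: [-0.5, -0.5, -0.9]
opening: 0.0189
finger_force: 59.6
```

```bash
python3 tgt.py .11
python3 - <<'E'
from plan import *
q=np.array(robot.observe()['qpos']); print(q.round(2)); print(final(q,True))
E
```

```text
block in deck mm [ -2.6  -0.8 200.1] rot deg [-0.37  0.15 -0.23] opening 0.018886729019101472 F deck [-0.8 -0.5 -0.5]
tcp [ 0.3821 -0.2093  0.2572] shift [-0.027  0.011  0.901] turn [-0.0021 -0.0008 -0.0013] t 22.85
[ 0.19 -0.41  0.32  2.41 -0.15  0.61  2.08]
0.2 [ 0.32 -0.41  0.21  2.41 -0.24  0.63  2.16] 0.0 0.0
0.16 [ 0.27 -0.31  0.24  2.42 -0.29  0.52  2.2 ] 0.0 0.0
0.0 [ 0.63  0.15 -0.2   2.36 -0.96  0.18  2.83] 0.0 0.0
(np.float64(0.00015785604620649485), array([ 0.63229871,  0.15026223, -0.19537704,  2.35533372, -0.96044175,
        0.18462396,  2.82546946]))
```

Emit:
move_arm(
  plan=[
    [[-0.025, 0.01, 0.2], [-0.002, -0.001, -0.001]],
    [[-0.025, 0.01, 0.45], [-0.002, -0.001, -0.001]],
    [[-0.025, 0.01, 0.7], [-0.002, -0.001, -0.001]],
    [[-0.025, 0.01, 0.9], [-0.002, -0.001, -0.001]],
    [[-0.025, 0.01, 0.9], [-0.002, -0.001, -0.001]],
    [[-0.025, 0.01, 0.9], [-0.002, -0.001, -0.001]],
  ],
)

```text
time_s: 23.6
tcp_pos: [0.4344, -0.2144, 0.1846]
tool_rot: [0.131, 2.576, -0.039]
contact_force: [0.6, -0.8, -0.8]
opening: 0.0189
finger_force: 59.6
```

```bash
python3 tgt.py .04; python3 log.py
```

```text
block in deck mm [  3.6  -0.2 110.8] rot deg [ 0.01 -0.16  0.1 ] opening 0.01888128746943737 F deck [ 0.1 -0.8 -1.1]
tcp [ 0.4344 -0.2144  0.1846] shift [0.037 0.002 0.708] turn [0.     0.0009 0.0005] t 23.6
[-1.000e-03 -1.700e-01  4.910e-01  2.420e+00 -3.680e-01  3.720e-01
  2.285e+00]
```

Emit:
move_arm(
  plan=[
    [[0.035, 0, 0.15], [0, 0, 0]],
    [[0.035, 0, 0.35], [0, 0, 0]],
    [[0.035, 0, 0.55], [0, 0, 0]],
    [[0.035, 0, 0.7], [0, 0, 0]],
    [[0.035, 0, 0.7], [0, 0, 0]],
    [[0.035, 0, 0.7], [0, 0, 0]],
  ],
)

```text
time_s: 24.35
tcp_pos: [0.4684, -0.2189, 0.1237]
tool_rot: [0.133, 2.575, -0.04]
contact_force: [-0.9, -0.1, -0.7]
opening: 0.0194
finger_force: 59.6
```

```bash
python3 tgt.py .018; python3 log.py
```

```text
block in deck mm [ 0.3 -1.2 41. ] rot deg [-0.06 -0.2   0.02] opening 0.01936695533680807 F deck [-1.1 -0.2 -0.2]
tcp [ 0.4684 -0.2189  0.1237] shift [0.003 0.011 0.23 ] turn [-0.0004  0.0011  0.0001] t 24.35
[ 0.229  0.067  0.258  2.396 -0.976  0.261  2.851]
```

Emit:
move_arm(
  plan=[
    [[0, 0.01, 0.08], [0, 0.001, 0]],
    [[0, 0.01, 0.16], [0, 0.001, 0]],
    [[0, 0.01, 0.23], [0, 0.001, 0]],
    [[0, 0.01, 0.23], [0, 0.001, 0]],
    [[0, 0.01, 0.23], [0, 0.001, 0]],
  ],
)

```text
time_s: 24.98
tcp_pos: [0.4803, -0.2191, 0.104]
tool_rot: [0.133, 2.579, -0.041]
contact_force: [-0.6, -0.2, -1.1]
opening: 0.0189
finger_force: 59.6
```

```bash
python3 tgt.py .003; python3 log.py
```

```text
block in deck mm [-0.3 -0.2 17.9] rot deg [-0.09  0.03  0.05] opening 0.018891819668812038 F deck [-1.1 -0.3 -0.7]
tcp [ 0.4803 -0.2191  0.104 ] shift [-0.002  0.001  0.149] turn [-0.0005 -0.0002  0.0003] t 24.975
[ 0.72   0.151 -0.265  2.36  -0.95   0.184  2.838]
```

Emit:
move_arm(
  plan=[
    [[0, 0, 0.05], [0, 0, 0]],
    [[0, 0, 0.08], [0, 0, 0]],
    [[0, 0, 0.11], [0, 0, 0]],
    [[0, 0, 0.14], [0, 0, 0]],
    [[0, 0, 0.15], [0, 0, 0]],
    [[0, 0, 0.15], [0, 0, 0]],
  ],
)

```text
time_s: 25.72
tcp_pos: [0.4882, -0.2193, 0.0904]
tool_rot: [0.133, 2.58, -0.039]
contact_force: [0.7, -0.7, -1.2]
opening: 0.0189
finger_force: 59.6
```

```bash
python3 tgt.py 0 ; python3 log.py
```

```text
block in deck mm [-0.9  0.5  2.3] rot deg [-0.01  0.09  0.03] opening 0.0189069231128831 F deck [ 0.  -0.6 -1.4]
tcp [ 0.4882 -0.2193  0.0904] shift [-0.008 -0.005  0.023] turn [-0.0001 -0.0005  0.0002] t 25.725
[ 0.843  0.207 -0.405  2.344 -0.936  0.136  2.838]
```

Inside the pocket (12 mm walls) with no contact force; lower gently to touch.

Emit:
move_arm(
  plan=[
    [[0, 0, 0.01], [0, 0, 0]],
    [[0, 0, 0.02], [0, 0, 0]],
    [[0, 0, 0.025], [0, 0, 0]],
    [[0, 0, 0.025], [0, 0, 0]],
  ],
)

```text
time_s: 26.22
tcp_pos: [0.4896, -0.2193, 0.0884]
tool_rot: [0.133, 2.58, -0.039]
contact_force: [0.4, 1.3, -0.8]
opening: 0.019
finger_force: 59.6
```

```bash
python3 tgt.py 0
```

```text
block in deck mm [-0.8  0.6 -0.2] rot deg [-0.01  0.08  0.05] opening 0.01900563656808991 F deck [-0.2  1.3 -0.8]
tcp [ 0.4896 -0.2193  0.0884] shift [-0.007 -0.006 -0.002] turn [-0.0001 -0.0004  0.0003] t 26.225
```

Emit:
move_arm(
  plan=[
    [[0, 0, 0.01], [0, 0, 0]],
    [[0, 0, 0.015], [0, 0, 0]],
    [[0, 0, 0.015], [0, 0, 0]],
  ],
)

```text
time_s: 26.6
tcp_pos: [0.4899, -0.2195, 0.0877]
tool_rot: [0.132, 2.58, -0.039]
contact_force: [-8.4, 1.7, 10.6]
opening: 0.0191
finger_force: 61.5
```

```bash
python3 tgt.py 0
```

```text
block in deck mm [-0.8  0.5 -1. ] rot deg [-0.02  0.06  0.06] opening 0.01912966703449724 F deck [-1.6  0.8 13.5]
tcp [ 0.4899 -0.2195  0.0877] shift [-0.008 -0.005 -0.01 ] turn [-0.0001 -0.0004  0.0003] t 26.6
```

Emit:
move_arm(
  plan=[
    [[0, 0, 0], [0, 0, 0]],
    [[0, 0, 0], [0, 0, 0]],
    [[0, 0, 0], [0, 0, 0]],
    [[0, 0, 0], [0, 0, 0]],
  ],
  gripper=0,
)

```text
time_s: 27.1
tcp_pos: [0.4905, -0.2194, 0.0871]
tool_rot: [0.132, 2.58, -0.039]
contact_force: [0.6, 0.4, -0.7]
opening: 0.0429
finger_force: 0.0
```

Emit:
move_arm(
  plan=[
    [[0, 0, -0.1], [0, 0, 0]],
    [[0, 0, -0.3], [0, 0, 0]],
    [[0, 0, -0.6], [0, 0, 0]],
    [[0, 0, -0.9], [0, 0, 0]],
    [[0, 0, -1], [0, 0, 0]],
    [[0, 0, -1], [0, 0, 0]],
  ],
)

```text
time_s: 27.85
tcp_pos: [0.4378, -0.2142, 0.1728]
tool_rot: [0.132, 2.578, -0.041]
contact_force: [0.8, -0.0, -1.1]
opening: 0.0429
finger_force: 0.0
```

Run:
```python
from h import *
d=np.load('deck.npz')
K,T=cam('wrist'); im=save('wrist','w10.png')
pt=lambda v:proj(K,T,d['o']+d['M']@np.array(v))[0]
# compare red mask with seated model: post top and body-top corners
hsv=cv2.cvtColor(im,cv2.COLOR_RGB2HSV); m=(((hsv[...,0]<8)|(hsv[...,0]>172))&(hsv[...,1]>150)&(hsv[...,2]>50)).astype(np.uint8)
n,l,st,ce=cv2.connectedComponentsWithStats(m); i=1+np.argmax(st[1:,4]); print('red bbox',st[i])
print('model body top corners',[pt((a,b,.04)).round(0).tolist() for a,b in ((-.03,-.027),(-.03,.0325),(.03,.0325),(.03,-.027))])
pw=pt((-.01,0,.072)); print('post top',pw.round(1))
w=(im.min(-1)>170).astype(np.uint8); n,l,st,ce=cv2.connectedComponentsWithStats(w)
for s,c in zip(st[1:],ce[1:]):
    if s[4]>40 and np.linalg.norm(c-pw)<40: print('white',s,c.round(1))
o=robot.observe(); print(o['contact_force'],o['opening'],o['time_s'],np.round(o['qpos'],2))
```

```text
red bbox [ 273  193  101   97 7087]
model body top corners [[279.0, 207.0], [373.0, 207.0], [369.0, 293.0], [282.0, 293.0]]
post top [321.3 255. ]
white [313 240  23  22 405] [324.  250.8]
[0.65799891 0.06171664 0.00496383] 0.042624811634024436 27.9 [ 0.78 -0.08 -0.26  2.39 -0.68  0.38  2.56]
```

Run:
```python
from bench import robot
print(robot.job_done())
```

```text
the job is handed in; nothing more can be done
None
```

The job is handed in at about 28 s of the 59 s allowed: the black key stands in the green tray, the red block sits in the stand's pocket and is released, and the blue and yellow blocks were still in the rack when last pictured; that the block lies flat I judged from contact depth and measured image positions, because my 10 pictures were used up.

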